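# Stack a window coupon on the test plate

## Task

Build the window test stack on the fixture's round plate: lay the wide plain steel disc centred on the plate and let go of it, then slide the frosted glass window off the grey ledge onto that disc until it is centred over the plate, without lifting the window or tipping it. Then set the knobbed steel weight gently down, centred on the glass, and let go. Leave everything else on the table where it is.

Things in the scene. Friction and masses are not known exactly. Their poses are not given: they have to be found in the camera images.
- fixture: Stacking fixture fixed to the table: dark steel base 90 x 172 x 10 mm carrying a round aluminium plate (62 mm diameter, 4 mm thick) and a grey plastic ledge. Origin on the table surface under the plate's centre; z up; its y axis runs from the plate along the middle of the ledge, x across it. The base spans x -45..45 mm and y -42..130 mm.
- plate (a point): Centre of the round plate's top face, 14 mm above the table; same axes as the fixture. The spacer disc goes here; the stack builds up from it.
- ledge_edge (a point): Middle of the straight top edge of the ledge on the plate's side, 32 mm from the plate's centre, 27.5 mm above the table. The ledge is flat on top, 80 mm wide (fixture x), runs 96 mm away from the plate (fixture +y), has no fences, and stands 1.5 mm higher than the top of a spacer disc lying on the plate, so that the window can be slid across.
- spacer_center (a point): Centre of the wide plain steel disc (spacer): 54 mm diameter, 12 mm thick, about 0.2 kg, flat on both faces, lying flat on the table. The point is half-way up; z along the disc's axis.
- window_center (a point): Centre of the frosted pale glass window: disc 48 mm diameter, 8 mm thick, about 40 g, lying flat and loose on the ledge, 66 to 86 mm from the plate's centre along fixture y and up to 10 mm to either side of the middle. The point is half-way up; z along its axis.
- weight_knob (a point): Centre of the knob of the steel weight, which is a disc of 44 mm diameter, 8 mm thick, with an upright round knob of 16 mm diameter and 22 mm height at its centre (30 mm high in all, about 0.14 kg). The point is on the axis, 19 mm above the weight's underside; z along the axis.
- small_disc: Bystander: a small plain steel disc, 36 mm diameter, 12 mm thick; not part of the stack. Origin at the centre of its underside.
- bracket: Bystander: zinc die-cast angle bracket, 50 x 36 x 40 mm. Origin at the centre of its underside.
- housing: Bystander: orange plastic connector housing, 36 x 46 x 26 mm. Origin at the centre of its underside.
- go_gauge: Bystander: knurled steel go gauge lying down, 110 mm long, 16 mm thick. Origin at the middle of its underside.
- caliper: Bystander: steel caliper lying flat, 170 mm long. Origin at the middle of its beam, on the table.
Things that resemble listed ones, but are neither listed nor needed, are in the scene too. What is shaped like the part that bears spacer_center but green or red is not meant.

How it is judged:
By the outcome, as a careful person would: the job done as asked, in the order asked, and still so for the second after the job is handed in, with the robot touching nothing.
It also fails if it takes over 72 s, if anything falls off the work surface, if the arm or the gripper's body presses on something with over 40 N, if the wrist force passes 120 N, or if a joint passes its speed limit or range.

## Robot

A 6-joint arm with a two-finger parallel gripper is mounted at the origin on the work surface. World frame = base frame: x ahead of the robot, y to its left, z up, the work surface at z = 0. Lengths are in m, angles in rad, forces in N, time in s.
With the tool pointing down it reaches from about 0.425 to 0.95 m from the base axis. Payload 3.5 kg.
Tool frame: the origin (TCP) lies at the very end of the fingers, on their centre line; the grasp point (between the pads) lies 19 mm behind it; z points along the fingers, y is the direction in which the jaws open and shut (so a half turn about z gives the same grasp; the last joint's range is limited). The gripper opens to 85 mm and grips with 20 to 120 N. Pads are 22 mm wide; open, the fingers measure 114 mm over their backs; the gripper's body (76 mm by 85 mm) begins 54 mm behind the grasp point. The pads swing forward as they close: fully open they stand 13 mm farther back than shut.
Start: joints at [-1.304, 0.286, 1.577, -0, 1.279, -0.15], TCP at [0.273, -0.617, 0.231] pointing down, gripper open.
Joint ranges: [-2.77, 2.77], [-0.9, 2.22], [0.21, 2.48], [-1.53, 4.67], [0.24, 2.81], [-2.84, 2.84]. Speed limits (rad/s): [2.79, 2.79, 3.14, 3.14, 3.14, 3.14].

## Interface

Orientations are given as a unit quaternion [x, y, z, w].
In Python, from plant import get_state, vision, ctrl, cut_out gives the robot as it stands.
- The arm moves only by the tool jog_arm, never from a script. Its argument "commands" is text: rows parted by semicolons, each of 6 numbers parted by spaces: the shift along the world's x, y, z in m, then the turn, a rotation vector about the world's x, y, z in rad. A call has 1 to 20 rows; each row is the pose to reach, as a shift and turn from the pose commanded when the call began; what a row does not reach only later rows make up. A row lasts 1/8 s, in which the tool goes at most 62.5 mm and 10.7 degrees, less where a joint would pass 70% of its speed; a pose out of reach is approached as far as the arm can. A call with a gripper value outside its range is refused whole. "gripper" is the opening in per cent of the stroke, from 0 (shut) to 100 (fully open), set as the call begins (left out, the last holds). The fingers move at their own pace and stop on an object; "grip_force" is the grip in N (left out, the last holds). Time passes only in rows, so rows that repeat a pose let the fingers close. It gives the time, the measured TCP pose, the force and the opening at its end, in the units of the state.
- get_state(): the state, without advancing time (a new reading comes with each control period).
- vision.read_camera(name): name is "side" or "top"; returns a dict with "frame" (420x560x3 uint8, red, green, blue), "z_map" (420x560 float32, m along the optical axis (not along the pixel's ray), 0 where there is no reading), "fx", "fy", "cx", "cy" (pixels), "R" (3x3) and "t" (3): a world point X has camera coordinates R X + t. Camera axes: x right, y down, z forward; pixel columns grow to the right and rows downward; lengths in m; the calibration is good to about 2 mm. A picture is of the moment at which its call begins.
- ctrl.sign_off(): hands the job in, once; it reports no verdict.
Trained networks look in the newest picture that a camera, given by its name, has taken for a name from the list of things; names that differ only in an ending like _2 or _b are one class to them, and where a whole thing is asked for, a point or a joint stands for the part that bears it (a point fixed in the world has none). Each returns a list of dicts, best first, with "conf" (0 to 1); they miss things now and then, are a little off and sometimes report something else, mostly with a low value. They report only what shows in the picture. A call takes as long as a camera call. They do not tell look-alikes from the thing itself.
- cut_out(camera, query): "pixels" (420x560 bool, what is visible of it) and "box" ([centre column, centre row, width, height] in pixels, round what is visible of it).
The state is a dict: "time": time; "qpos": joint angles; "dq": joint speeds; "joint_efforts": joint torques, N m; "eef_pos": TCP position; "tcp_rot": TCP orientation; "contact_force": force on the tool from outside, world axes, zero at the start; "wrist_torque": the same for the moment, N m; "opening": opening from 0.0 (shut) to 1.0 (fully open).
Only numpy, scipy, OpenCV 4.12 (cv2) and the standard library are available. Lean on these libraries where they do the work, as an engineer would, in place of code of your own. Each camera call takes 0.05 s, during which the arm holds its last target.

## Working session

There is one attempt and no reset: what is moved stays moved. The work goes in short steps, Python scripts to look and compute and a tool call to move; the robot and the scene stay as the last step left them, time stands still between calls to the robot, and variables do not carry over. Pictures are saved under pics/ and viewed, and the job is handed in when it is done.

Besides the shell and the picture viewer there is one more tool, called as name(argument=value, ...) on one line, values as JSON. jog_arm: Moves the arm, as the interface text tells. Its arguments: {"type":"object","properties":{"commands":{"type":"string"},"gripper":{"type":"number"},"grip_force":{"type":"number"}},"required":["commands"]}

```bash
ls; mkdir -p pics; cat > h.py <<'E'
import numpy as np, cv2
from plant import get_state, vision, ctrl, cut_out
def world(c,u,v,z):
    p=np.array([(u-c["cx"])/c["fx"],(v-c["cy"])/c["fy"],1.])*np.asarray(z)
    return np.array(c["R"]).T@(p-np.array(c["t"]))
def ray(c,u,v,zw):
    R=np.array(c["R"]);o=-R.T@np.array(c["t"]);d=R.T@np.array([(u-c["cx"])/c["fx"],(v-c["cy"])/c["fy"],1.])
    return o+d*(zw-o[2])/d[2]
def cloud(c):
    v,u=np.mgrid[0:420,0:560];z=c["z_map"]
    P=np.stack([(u-c["cx"])/c["fx"]*z,(v-c["cy"])/c["fy"]*z,z],-1)
    W=(P-np.array(c["t"]))@np.array(c["R"]); W[z==0]=np.nan
    return W
def proj(c,X):
    p=np.array(c["R"])@np.array(X)+np.array(c["t"]);return p[0]/p[2]*c["fx"]+c["cx"],p[1]/p[2]*c["fy"]+c["cy"]
def save(n,im): cv2.imwrite(n,im[...,::-1])
E
python3 - <<'E'
from h import *
import pickle
d={}
for n in("top","side"):
    c=vision.read_camera(n);d[n]=c
    save(f"pics/{n}0.png",cv2.resize(c["frame"],(784,588),interpolation=cv2.INTER_CUBIC))
    W=cloud(c)
    for q in ["fixture","spacer_center","window_center","weight_knob","small_disc"]:
        for r in cut_out(n,q)[:4]:
            m=r["pixels"];print(n,q,round(r["conf"],2),np.round(r["box"]),np.round(np.nanmedian(W[m],0),3))
pickle.dump(d,open("d0.pkl","wb"))
s=get_state();print(s["time"],s["eef_pos"],s["tcp_rot"],s["opening"])
E
```

```text
pics
top fixture 0.93 [286. 222.  73.  42.] [ 0.518 -0.027  0.017]
top fixture 0.55 [154. 260.  24.  25.] [0.44  0.302 0.014]
top spacer_center 0.91 [169. 221.  23.  21.] [0.533 0.257 0.014]
top spacer_center 0.87 [163. 302.  25.  24.] [0.342 0.276 0.014]
top spacer_center 0.81 [192. 265.  24.  21.] [0.429 0.203 0.013]
top spacer_center 0.72 [154. 261.  24.  23.] [0.441 0.302 0.014]
top window_center 0.85 [275. 221.  20.  23.] [0.524 0.013 0.037]
top weight_knob 0.65 [280. 125.  44.  11.] [ 0.756 -0.009  0.016]
top weight_knob 0.55 [407. 251.  21.  19.] [ 0.448 -0.293  0.01 ]
top small_disc 0.55 [152. 185.  14.  13.] [0.623 0.297 0.014]
side fixture 0.59 [299. 227.  71.  49.] [0.515 0.031 0.016]
side fixture 0.23 [136. 263.  29.  29.] [0.774 0.223 0.018]
side spacer_center 0.82 [290. 344.  35.  35.] [0.442 0.308 0.011]
side spacer_center 0.77 [313. 301.  33.  30.] [0.431 0.211 0.01 ]
side spacer_center 0.68 [244. 310.  34.  31.] [0.534 0.264 0.01 ]
side window_center 0.66 [297. 220.  21.  15.] [0.527 0.019 0.034]
side weight_knob 0.49 [354. 170.  17.   9.] [ 0.45  -0.288  0.007]
side small_disc 0.69 [183. 315.  24.  15.] [0.623 0.305 0.01 ]
0.6 [ 0.27329021 -0.61719601  0.23136233] [9.78362498e-01 2.06898096e-01 1.75942893e-06 2.24312076e-05] 0.9986908999913892
```

View pics/top0.png

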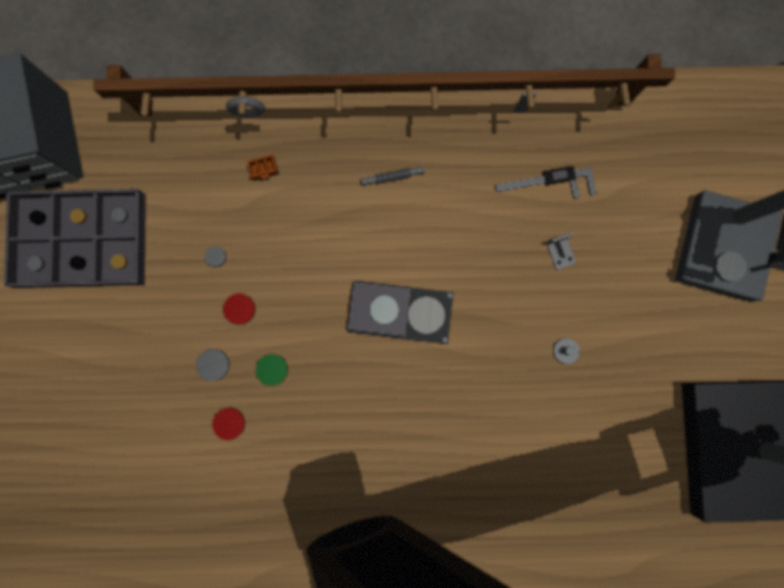

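View pics/side0.png

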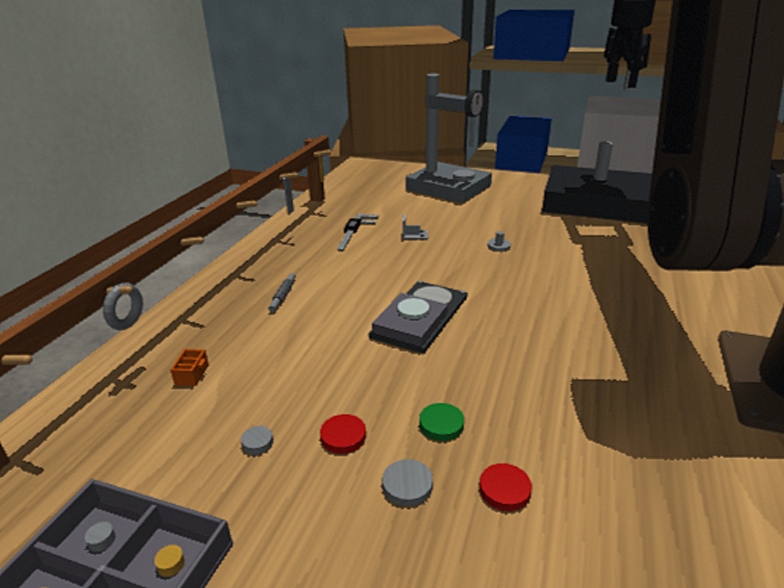

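```bash
python3 - <<'E'
from h import *
import pickle
d=pickle.load(open("d0.pkl","rb"))
def crop(n,cu,cv_,w,h,s):
    return cv2.resize(d[n]["frame"][cv_-h//2:cv_+h//2,cu-w//2:cu+w//2],None,fx=s,fy=s,interpolation=cv2.INTER_CUBIC)
a=crop("top",165,255,90,130,4); b=crop("side",280,315,120,130,4)
a=a[:520];save("pics/spc.png",np.hstack([a,b])[:, :800])
save("pics/fix.png",np.vstack([crop("top",286,222,90,54,8)]))
save("pics/wt.png",np.hstack([crop("top",407,251,48,60,8),crop("side",354,170,48,60,8)]))
E
```

```text
(no output)
```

View pics/spc.png

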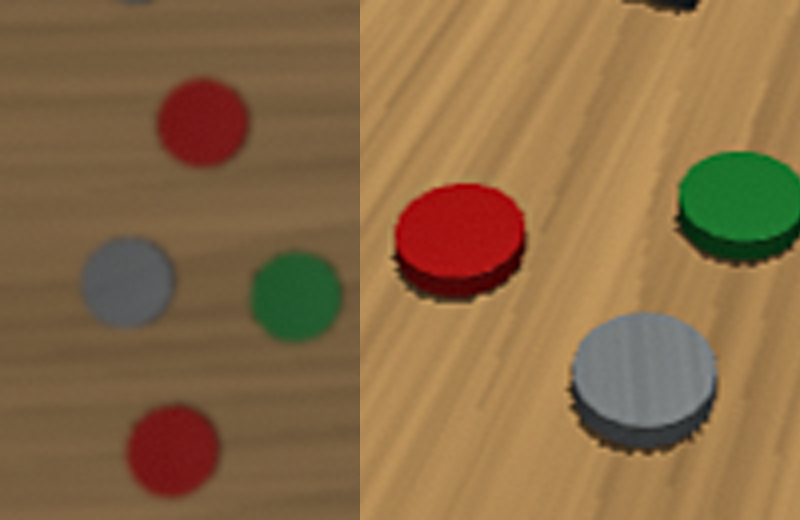

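View pics/fix.png

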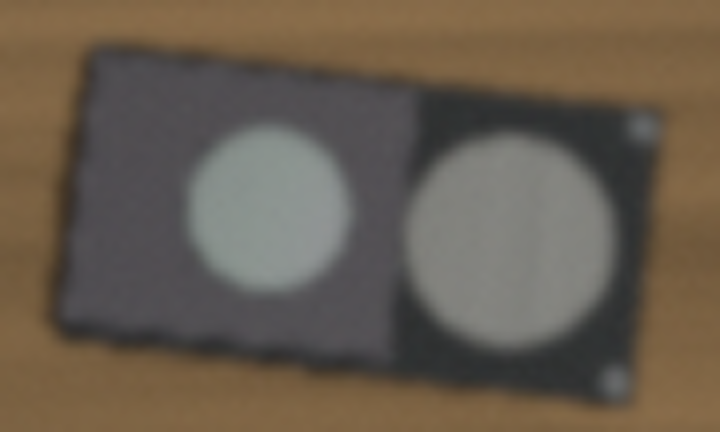

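View pics/wt.png

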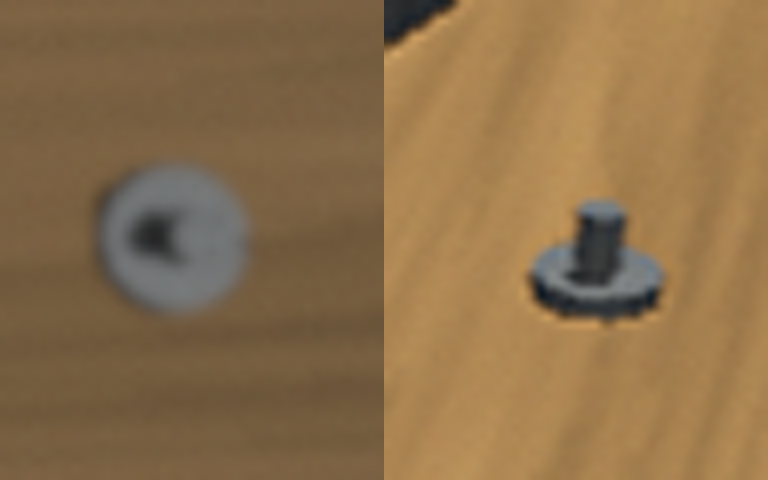

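```bash
cat >> h.py <<'E'
from scipy.optimize import minimize
from scipy.ndimage import map_coordinates
def fitcircle(c,x0,y0,z,r,span=0.012,dr=0.002,rng=None):
    """max contrast between inside and outside ring of projected circle"""
    im=cv2.cvtColor(c["frame"],cv2.COLOR_RGB2LAB).astype(float)
    R=np.array(c["R"]);t=np.array(c["t"]);a=np.linspace(0,2*np.pi,90,endpoint=False)
    if rng is not None: a=a[rng(a)]
    def samp(x,y,rr):
        P=np.stack([x+rr*np.cos(a),y+rr*np.sin(a),np.full(a.shape,z)],-1)@R.T+t
        u=P[:,0]/P[:,2]*c["fx"]+c["cx"];v=P[:,1]/P[:,2]*c["fy"]+c["cy"]
        return np.stack([map_coordinates(im[...,k],[v,u],order=1) for k in range(3)],-1)
    def f(p):
        i=samp(p[0],p[1],r-dr);o=samp(p[0],p[1],r+dr)
        return -np.mean(np.linalg.norm(i-o,axis=1))
    g=np.arange(-span,span+1e-9,0.001)
    best=min((f((x0+dx,y0+dy)),x0+dx,y0+dy) for dx in g for dy in g)
    s=minimize(f,best[1:],method="Nelder-Mead",options=dict(initial_simplex=[best[1:],(best[1]+.001,best[2]),(best[1],best[2]+.001)],xatol=1e-5))
    return s.x,-s.fun
E
python3 - <<'E'
from h import *
import pickle
d=pickle.load(open("d0.pkl","rb"))
for n in("top","side"):
    c=d[n]
    for name,x,y,z,r in [("plate",.513,-.028-.01,.014,.031),("window",.524,.013,.0355,.024),("spacer",.441,.303,.012,.027),("weight",.448,-.292,.008,.022),("knobtop",.448,-.292,.03,.008),("green",.429,.205,.012,.027)]:
        for dr in(.0015,.003):
            p,s=fitcircle(c,x,y,z,r,dr=dr);print(n,name,dr,np.round(p*1000,1),round(s,1))
    print(n,"cam at",np.round(-np.array(c["R"]).T@np.array(c["t"]),3),c["fx"])
# fixture outline: ledge top via depth, base mask
c=d["top"];W=cloud(c)
for n in("top","side"):
    c=d[n];W=cloud(c);m=(W[...,2]>.024)&(W[...,2]<.032)&(abs(W[...,0]-.52)<.08)&(abs(W[...,1])<.12)
    pts=W[m][:,:2].astype(np.float32);r=cv2.minAreaRect(pts);print(n,"ledge",r,len(pts))
    m=(W[...,2]>.006)&(W[...,2]<.032)&(abs(W[...,0]-.52)<.08)&(abs(W[...,1])<.14)
    pts=W[m][:,:2].astype(np.float32);r=cv2.minAreaRect(pts);print(n,"base",r,len(pts))
E
```

```text
top plate 0.0015 [514.1 -59. ] 34.9
top plate 0.003 [514.  -58.9] 60.3
top window 0.0015 [523.9  12.5] 30.0
top window 0.003 [523.9  12.5] 51.1
top spacer 0.0015 [440.3 301.8] 12.0
top spacer 0.003 [440.5 302.1] 19.7
top weight 0.0015 [ 447.2 -296.5] 15.6
top weight 0.003 [ 447.2 -296.7] 25.5
top knobtop 0.0015 [ 447.9 -283.5] 25.7
top knobtop 0.003 [ 447.9 -283.6] 48.1
top green 0.0015 [428.8 204.3] 17.8
top green 0.003 [428.9 204.4] 30.4
top cam at [0.45  0.012 1.091] 455.0073796823073
side plate 0.0015 [516.3 -57.1] 40.9
side plate 0.003 [516.4 -57.2] 65.1
side window 0.0015 [526.1  14.4] 64.2
side window 0.003 [525.9  14.6] 93.3
side spacer 0.0015 [442.3 303.2] 49.8
side spacer 0.003 [439.3 313.7] 58.3
side weight 0.0015 [ 448.1 -277.2] 32.3
side weight 0.003 [ 448.  -277.3] 56.1
side knobtop 0.0015 [ 448.5 -280.7] 34.2
side knobtop 0.003 [ 448.1 -280.5] 56.1
side green 0.0015 [431.4 205.2] 55.8
side green 0.003 [431.4 205. ] 68.7
side cam at [0.315 0.691 0.482] 402.9140044686883
top ledge ((0.5259953737258911, 0.020485516637563705), (0.09610487520694733, 0.08029566705226898), 81.65206909179688) 992
top base ((0.5176577568054199, -0.00028902292251586914), (0.27540484070777893, 0.15493421256542206), 89.6868896484375) 2384
side ledge ((0.5291199684143066, 0.02131032943725586), (0.0980878546833992, 0.08059404045343399), 80.8558578491211) 774
side base ((0.5236178636550903, -0.014574110507965088), (0.1745457649230957, 0.09004958719015121), 81.65216827392578) 1720
```

```bash
python3 - <<'E'
from h import *
import pickle
d=pickle.load(open("d0.pkl","rb"))
for n,(u,v) in dict(top=(404.75,250.75),side=(354,171)).items():
    c=d[n];W=cloud(c);print(n,"ray",ray(c,u,v,.008))
    m=(abs(W[...,0]-.448)<.05)&(abs(W[...,1]+.285)<.05)
    for lo,hi in((.004,.012),(.02,.034)):
        k=m&(W[...,2]>lo)&(W[...,2]<hi);p=W[k];print(n,lo,len(p),np.round(p.min(0),4),np.round(p.max(0),4),np.round(p.mean(0),4))
    p=fitcircle(c,.448,-.285,.008,.022,span=.02)[0]
    im=cv2.resize(c["frame"],None,fx=4,fy=4,interpolation=cv2.INTER_CUBIC)
    for (x,y,z,r,col) in [(p[0],p[1],.008,.022,(255,0,0)),(.448,-.283 if n=="top" else -.281,.03,.008,(0,255,0)),(.448,-.283 if n=="top" else -.281,.008,.022,(0,0,255))]:
        q=np.array([proj(c,(x+r*np.cos(a),y+r*np.sin(a),z)) for a in np.linspace(0,6.28,40)])
        cv2.polylines(im,[((q+.5)*4).astype(int)],True,col,1)
    save(f"pics/w_{n}.png",cv2.resize(im[int(v*4-120):int(v*4+120),int(u*4-120):int(u*4+120)],None,fx=2,fy=2))
    print(p)
a=cv2.imread("pics/w_top.png");b=cv2.imread("pics/w_side.png");cv2.imwrite("pics/w.png",cv2.resize(np.hstack([a,b]),(800,400)))
E
```

```text
top ray [ 0.44592807 -0.29626669  0.008     ]
top 0.004 340 [ 0.3988 -0.3349  0.004 ] [ 0.4979 -0.2354  0.012 ] [ 0.4456 -0.2909  0.0073]
top 0.02 42 [ 0.4406 -0.3023  0.0226] [ 0.4547 -0.2874  0.034 ] [ 0.4477 -0.294   0.03  ]
[ 0.44744441 -0.29669289]
side ray [ 0.45811198 -0.30501385  0.008     ]
side 0.004 89 [ 0.4308 -0.3159  0.0041] [ 0.473  -0.2716  0.0115] [ 0.4509 -0.2887  0.0067]
side 0.02 25 [ 0.4441 -0.3012  0.0218] [ 0.4573 -0.2837  0.0298] [ 0.4506 -0.2915  0.0267]
[ 0.44796208 -0.27677927]
```

View pics/w.png

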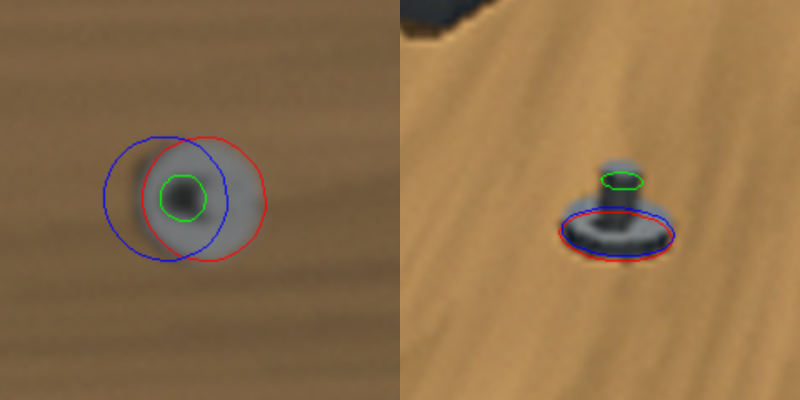

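The spacer candidates in the top view are grey (152,260), reds (169,221) and (163,302), green (192,265), and a small grey disc (152,185). The wide grey disc at (152,260) is the one meant: it is 54 mm across and neither red nor green, and the crop confirms this. The fixture's y axis is at about 81.4°. The plate is at about (0.515, -0.058), the window at (0.525, 0.0135) and the weight at (0.4485, -0.2957). I'll go to the spacer first.

jog_arm(commands=".04 .055 0 0 0 .12; .08 .11 0 0 0 .24; .12 .16 0 0 0 .36; .16 .21 0 0 0 .48; .2 .26 0 0 0 .6; .227 .31 0 0 0 .72; .23 .37 0 0 0 .84; .23 .43 0 0 0 .96; .23 .49 0 0 0 1.004; .23 .55 0 0 0 1.004; .23 .61 0 0 0 1.004; .23 .67 0 0 0 1.004; .23 .73 0 0 0 1.004; .22 .785 0 0 0 1.004; .205 .835 0 0 0 1.004; .185 .88 -.03 0 0 1.004; .168 .9197 -.06 0 0 1.004; .168 .9197 -.111 0 0 1.004; .168 .9197 -.131 0 0 1.004; .168 .9197 -.131 0 0 1.004", gripper=80)

```text
time: 3.1
eef_pos: [0.4398, 0.302, 0.0984]
tcp_rot: [0.758, 0.652, -0.002, -0.001]
contact_force: [0.5, 0.1, -0.8]
opening: 0.801
```

```bash
cat > look.py <<'E'
import sys
from h import *
import pickle
d={}
tag=sys.argv[1]
X=np.array(eval(sys.argv[2])); half=int(sys.argv[3]) if len(sys.argv)>3 else 60
out=[]
for n in("top","side"):
    c=vision.read_camera(n);d[n]=c
    u,v=map(int,proj(c,X));u=min(max(u,half),560-half);v=min(max(v,half),420-half)
    out.append(cv2.resize(c["frame"][v-half:v+half,u-half:u+half],(400,400),interpolation=cv2.INTER_CUBIC))
    print(n,"crop origin",u-half,v-half,"scale",200/half)
save(f"pics/{tag}.png",np.hstack(out));pickle.dump(d,open(f"{tag}.pkl","wb"))
s=get_state();print(s["time"],np.round(s["eef_pos"],4),np.round(s["contact_force"],1),s["opening"],np.round(s["qpos"],2))
E
python3 look.py a1 "[.441,.302,.03]" 50
```

```text
top crop origin 99 209 scale 4.0
side crop origin 241 282 scale 4.0
3.2 [0.442  0.3028 0.1014] [-1.3 -0.4 -0.4] 0.8041802513089719 [0.41 0.13 2.02 0.   0.99 0.56]
```

View pics/a1.png

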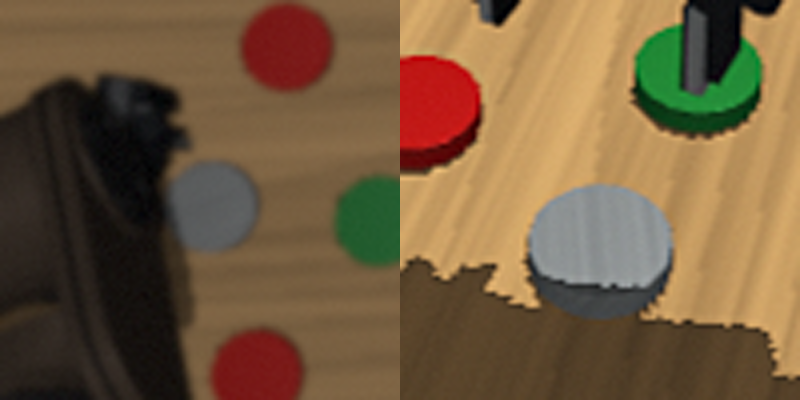

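jog_arm(commands="0 0 -.04 0 0 0; 0 0 -.07 0 0 0; 0 0 -.085 0 0 0; 0 0 -.095 0 0 0; 0 0 -.098 0 0 0; 0 0 -.098 0 0 0; 0 0 -.098 0 0 0", gripper=72)

```text
time: 4.08
eef_pos: [0.442, 0.3028, 0.0032]
tcp_rot: [0.758, 0.652, 0.001, 0.0]
contact_force: [0.6, 0.4, 0.4]
opening: 0.723
```

```bash
python3 look.py a2 "[.441,.302,.01]" 35
```

```text
top crop origin 117 224 scale 5.714285714285714
side crop origin 256 306 scale 5.714285714285714
4.175 [0.4417 0.3027 0.003 ] [1.  0.7 0.5] 0.7193344326131021 [0.41 0.29 2.05 0.   0.8  0.56]
```

View pics/a2.png

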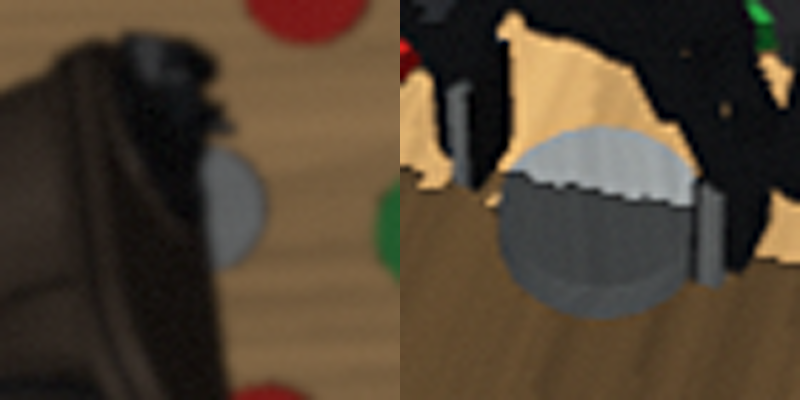

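jog_arm(commands="0 0 -.002 0 0 0; 0 0 -.003 0 0 0; 0 0 -.004 0 0 0; 0 0 -.004 0 0 0")

```text
time: 4.68
eef_pos: [0.4412, 0.3025, -0.0018]
tcp_rot: [0.758, 0.652, -0.0, -0.0]
contact_force: [0.1, -0.2, 1.1]
opening: 0.721
```

jog_arm(commands="0 0 0 0 0 0; 0 0 0 0 0 0; 0 0 0 0 0 0; 0 0 0 0 0 0; 0 0 0 0 0 0; 0 0 0 0 0 0", gripper=50, grip_force=60)

```text
time: 5.42
eef_pos: [0.4417, 0.3026, -0.0011]
tcp_rot: [0.758, 0.652, 0.0, 0.0]
contact_force: [-0.3, -1.4, 5.0]
opening: 0.6
```

```bash
python3 look.py a3 "[.441,.302,.01]" 35
```

```text
top crop origin 117 224 scale 5.714285714285714
side crop origin 256 306 scale 5.714285714285714
5.525 [ 0.4417  0.3027 -0.0011] [ 0.5 -0.2  6.2] 0.6027838081287852 [ 0.41  0.3   2.05 -0.    0.8   0.56]
```

View pics/a3.png

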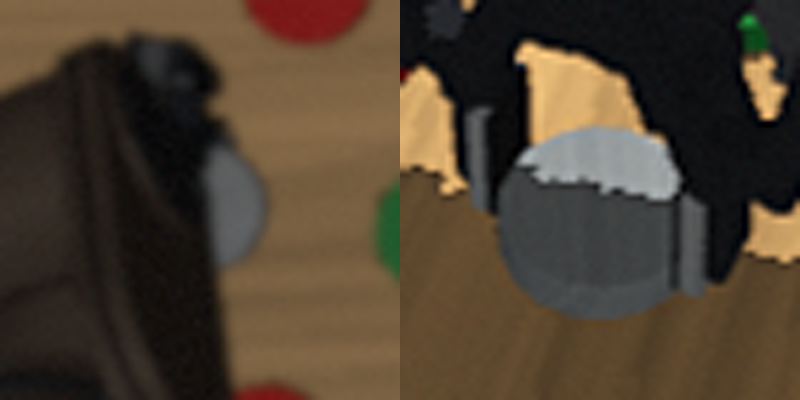

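jog_arm(commands="0 0 .01 0 0 0; 0 0 .03 0 0 0; 0 0 .06 0 0 0; 0 0 .09 0 0 0; 0 0 .09 0 0 0")

```text
time: 6.15
eef_pos: [0.4428, 0.3032, 0.0905]
tcp_rot: [0.758, 0.652, 0.003, 0.001]
contact_force: [-0.5, 0.4, -2.3]
opening: 0.602
```

```bash
python3 look.py a4 "[.441,.302,.1]" 50
```

```text
top crop origin 90 210 scale 4.0
side crop origin 241 245 scale 4.0
6.25 [0.4405 0.3022 0.0873] [ 0.3 -0.  -2.9] 0.6014283056918466 [0.41 0.15 2.03 0.   0.97 0.56]
```

View pics/a4.png

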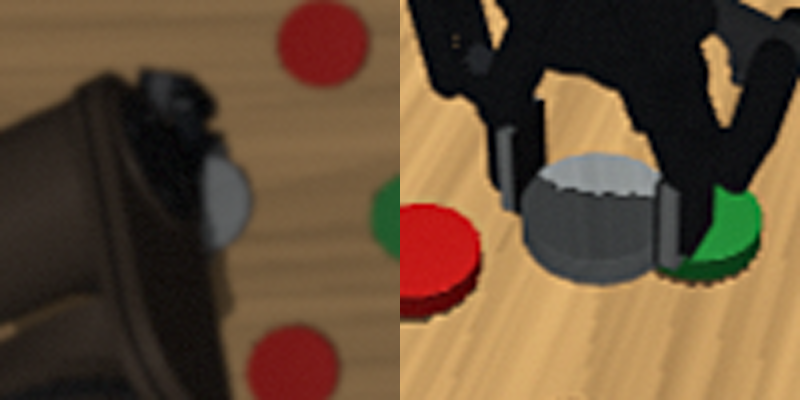

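```bash
python3 - <<'E'
from h import *
import pickle
d=pickle.load(open("a4.pkl","rb"))
for n in("top","side"):
  c=d[n]
  W=cloud(c);m=(abs(W[...,0]-.4417)<.02)&(abs(W[...,1]-.3)<.04)&(W[...,2]>.095)&(W[...,2]<.108)
  print(n,m.sum(),np.nanmedian(W[m],0))
  for z in(.099,.101,.103):
    rng=(lambda a:(np.sin(a)<-.35)) if n=="top" else (lambda a:(np.sin(a)<-.1)&(np.sin(a)>-.9)|(abs(np.cos(a))<.5))
    print(n,z,fitcircle(c,.441,.302,z,.027,span=.008,rng=rng))
E
```

```text
top 205 [0.44145349 0.28929074 0.10490929]
top 0.099 (array([0.44226501, 0.30230111]), np.float64(22.188086175172568))
top 0.101 (array([0.44230047, 0.30176455]), np.float64(22.222959796180458))
top 0.103 (array([0.44235456, 0.30124338]), np.float64(22.256221604072923))
side 764 [0.44231185 0.30853661 0.10035506]
side 0.099 (array([0.44294369, 0.30137491]), np.float64(49.617024309302785))
side 0.101 (array([0.44207882, 0.30351712]), np.float64(49.47168105709945))
side 0.103 (array([0.44136244, 0.30567024]), np.float64(49.260505232394024))
```

jog_arm(commands=".012 -.05 0 0 0 0; .023 -.11 0 0 0 0; .035 -.17 0 0 0 0; .047 -.23 0 0 0 0; .06 -.29 0 0 0 0; .07 -.34 0 0 0 0; .0739 -.3605 0 0 0 0; .0739 -.3605 -.02 0 0 0; .0739 -.3605 -.045 0 0 0; .0739 -.3605 -.06 0 0 0; .0739 -.3605 -.066 0 0 0; .0739 -.3605 -.068 0 0 0; .0739 -.3605 -.068 0 0 0; .0739 -.3605 -.068 0 0 0")

```text
time: 8.0
eef_pos: [0.5159, -0.0581, 0.0212]
tcp_rot: [0.758, 0.652, 0.0, 0.001]
contact_force: [1.0, 0.2, -1.3]
opening: 0.601
```

```bash
python3 look.py a5 "[.515,-.058,.02]" 45
```

```text
top crop origin 259 179 scale 4.444444444444445
side crop origin 264 163 scale 4.444444444444445
8.1 [ 0.5157 -0.0581  0.021 ] [ 0.2  0.4 -2. ] 0.5992021400804116 [-0.31  0.23  2.08 -0.    0.83 -0.16]
```

View pics/a5.png

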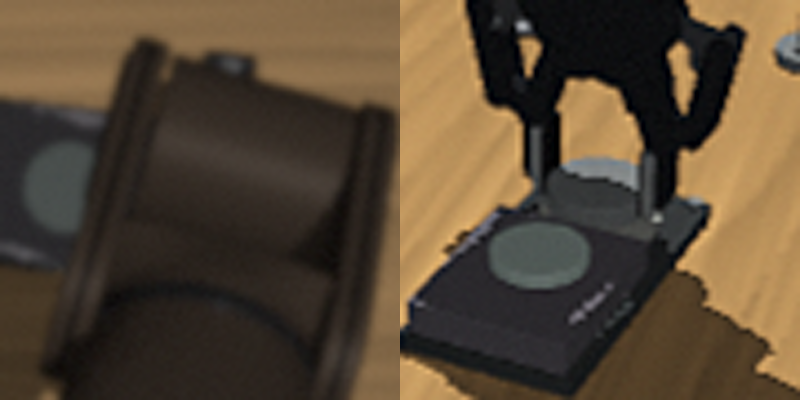

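jog_arm(commands="0 0 -.002 0 0 0; 0 0 -.004 0 0 0; 0 0 -.005 0 0 0; 0 0 -.006 0 0 0; 0 0 -.006 0 0 0; 0 0 -.006 0 0 0")

```text
time: 8.85
eef_pos: [0.5152, -0.058, 0.0143]
tcp_rot: [0.758, 0.652, 0.0, 0.0]
contact_force: [0.2, 0.2, -2.6]
opening: 0.602
```

jog_arm(commands="0 0 -.0007 0 0 0; 0 0 -.0014 0 0 0; 0 0 -.0014 0 0 0; 0 0 -.0014 0 0 0")

```text
time: 9.35
eef_pos: [0.5152, -0.058, 0.0129]
tcp_rot: [0.758, 0.652, 0.0, 0.0]
contact_force: [-0.3, 0.0, -1.8]
opening: 0.6
```

jog_arm(commands="0 0 -.0005 0 0 0; 0 0 -.001 0 0 0; 0 0 -.001 0 0 0; 0 0 -.001 0 0 0")

```text
time: 9.85
eef_pos: [0.5152, -0.058, 0.0129]
tcp_rot: [0.758, 0.652, -0.0, -0.0]
contact_force: [-4.4, 1.0, 5.7]
opening: 0.606
```

jog_arm(commands="0 0 .0005 0 0 0; 0 0 .0005 0 0 0; 0 0 .0005 0 0 0; 0 0 .0005 0 0 0; 0 0 .03 0 0 0; 0 0 .07 0 0 0; 0 -.05 .1 0 0 0; 0 -.1 .1 0 0 0; 0 -.16 .1 0 0 0; 0 -.16 .1 0 0 0", gripper=75)

```text
time: 11.1
eef_pos: [0.5153, -0.2218, 0.1125]
tcp_rot: [0.76, 0.65, 0.0, 0.001]
contact_force: [-0.8, -0.2, -0.8]
opening: 0.752
```

```bash
python3 look.py a6 "[.515,-.028,.02]" 40; python3 - <<'E'
from h import *
import pickle
d=pickle.load(open("a6.pkl","rb"))
for n in("top","side"):
    c=d[n]
    for name,x,y,z,r in [("plate",.515,-.058,.014,.031),("spacer",.515,-.058,.026,.027),("window",.525,.013,.0355,.024)]:
        print(n,name,np.round(fitcircle(c,x,y,z,r,span=.006)[0]*1000,1))
E
```

```text
top crop origin 251 184 scale 5.0
side crop origin 265 175 scale 5.0
11.2 [ 0.5148 -0.2182  0.1116] [ 0.4  0.4 -0.8] 0.7528036029988502 [-0.58  0.16  1.96  0.    1.02 -0.43]
top plate [513.6 -59.7]
top spacer [510.  -63.3]
top window [523.7  12.5]
side plate [517.9 -69. ]
side spacer [516.8 -56.4]
side window [526.   14.3]
```

View pics/a6.png

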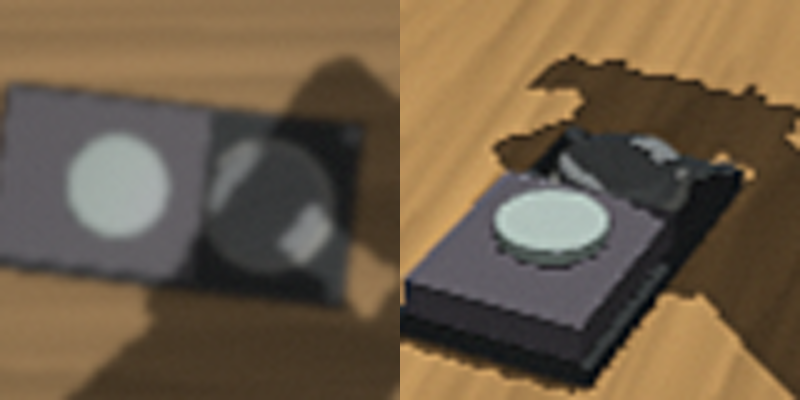

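jog_arm(commands="0 .03 .03 0 0 0; 0 .09 .04 0 0 0; 0 .15 .04 0 0 0; 0 .21 .04 0 0 0; 0 .27 .04 0 0 0; .01 .33 .04 0 0 0; .01 .39 .04 0 0 0; .01 .42 .04 0 0 0; .01 .42 .04 0 0 0")

```text
time: 12.32
eef_pos: [0.5235, 0.2052, 0.1514]
tcp_rot: [0.756, 0.654, -0.0, -0.0]
contact_force: [0.2, -0.8, -0.2]
opening: 0.751
```

```bash
python3 look.py a7 "[.515,-.028,.02]" 40; python3 - <<'E'
from h import *
import pickle
d=pickle.load(open("a7.pkl","rb"))
for n in("top","side"):
    c=d[n]
    for name,x,y,z,r in [("plate",.515,-.058,.014,.031),("spacer",.515,-.058,.026,.027),("window",.525,.013,.0355,.024)]:
        print(n,name,np.round(fitcircle(c,x,y,z,r,span=.006)[0]*1000,1))
E
```

```text
top crop origin 251 184 scale 5.0
side crop origin 265 175 scale 5.0
12.425 [0.5241 0.2027 0.1515] [-0.6  0.1  0.6] 0.7515830665969485 [ 0.19  0.12  1.92 -0.    1.1   0.34]
top plate [514.2 -60.4]
top spacer [509.4 -61. ]
top window [523.8  12.5]
side plate [518.1 -70.3]
side spacer [515.6 -55.7]
side window [526.1  14.3]
```

View pics/a7.png

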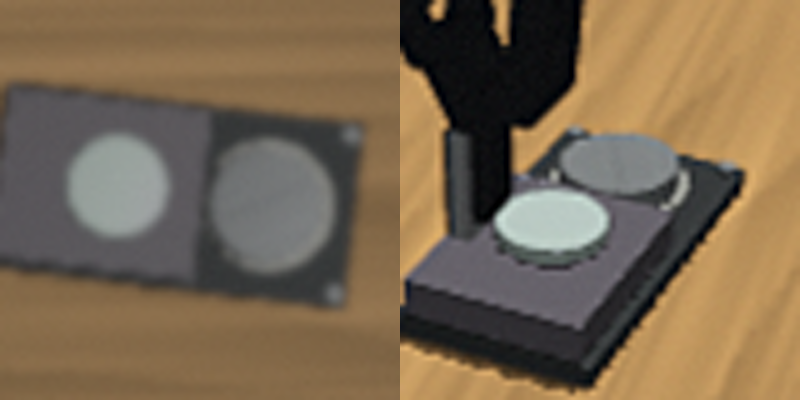

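```bash
python3 - <<'E'
from h import *
import pickle
d=pickle.load(open("a7.pkl","rb"))
out=[]
for n,off in(("top",(-.0011,-.0009)),("side",(.0011,.001))):
    c=d[n];u,v=map(int,proj(c,(.515,-.058,.02)));k=10;h=20
    im=cv2.resize(c["frame"][v-h:v+h,u-h:u+h],None,fx=k,fy=k,interpolation=cv2.INTER_CUBIC);im0=im.copy()
    px,py=.5152+off[0],-.058+off[1]
    for z,r,col in((.014,.031,(255,0,0)),(.026,.027,(0,255,0))):
        q=np.array([proj(c,(px+r*np.cos(a),py+r*np.sin(a),z)) for a in np.linspace(0,6.28,60)])-[u-h,v-h]
        cv2.polylines(im,[((q+.5)*k).astype(int)],True,col,1)
    out.append(np.vstack([im0,im]))
    # spacer pixels by colour
    f=c["frame"].astype(int);print(n,f[v,u],[f[v+j,u+i].tolist() for i,j in((14,3),(-13,0),(0,13),(4,13))])
o=np.hstack(out);save("pics/ov.png",cv2.resize(o,(600,600)))
E
```

```text
top [113 115 117] [[72, 74, 73], [75, 74, 75], [115, 116, 112], [104, 104, 102]]
side [123 128 128] [[48, 50, 52], [66, 70, 69], [102, 99, 106], [102, 100, 106]]
```

View pics/ov.png

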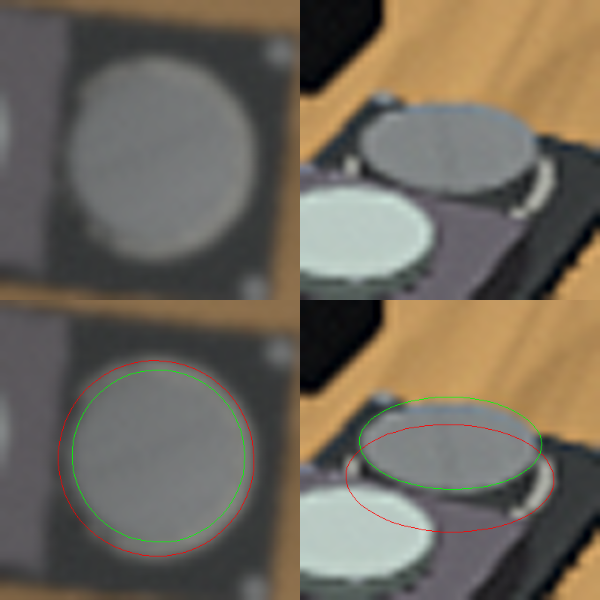

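```bash
python3 - <<'E'
from h import *
import pickle
ux=np.array([.989,-.15]);uy=np.array([.15,.989])
for tag,c0,tz in(("a3",(.4424,.3034),0),("a4",(.4424,.3034),.0885)):
    c=pickle.load(open(tag+".pkl","rb"))["side"]
    for s in(-1,1):
        for z in(0,.003,.006):
            p=np.array(c0)+s*.027*ux+.011*uy;q=np.array(c0)+s*.027*ux-.011*uy
            u,v=proj(c,(*p,z+tz));u2,v2=proj(c,(*q,z+tz))
            o=(256,306,5.714) if tag=="a3" else (241,245,4)
            print(tag,s,z,[round(k) for k in(400+(u-o[0])*o[2],(v-o[1])*o[2],400+(u2-o[0])*o[2],(v2-o[1])*o[2])])
E
```

```text
a3 -1 0 [675, 304, 711, 240]
a3 -1 0.003 [675, 296, 711, 232]
a3 -1 0.006 [675, 288, 711, 224]
a3 1 0 [486, 226, 526, 167]
a3 1 0.003 [486, 218, 526, 159]
a3 1 0.006 [486, 210, 526, 151]
a4 -1 0 [655, 278, 682, 235]
a4 -1 0.003 [656, 271, 683, 229]
a4 -1 0.006 [656, 265, 683, 222]
a4 1 0 [513, 226, 543, 187]
a4 1 0.003 [512, 220, 543, 180]
a4 1 0.006 [512, 213, 542, 174]
```

jog_arm(commands="0 -.05 0 0 0 0; 0 -.1 0 0 0 0; 0 -.15 0 0 0 0; 0 -.18 0 0 0 0; 0 -.1886 -.02 0 0 0; 0 -.1886 -.06 0 0 0; 0 -.1886 -.09 0 0 0; 0 -.1886 -.11 0 0 0; 0 -.1886 -.12 0 0 0; 0 -.1886 -.12 0 0 0; 0 -.1886 -.12 0 0 0", gripper=70, grip_force=20)

```text
time: 13.8
eef_pos: [0.526, 0.013, 0.033]
tcp_rot: [0.758, 0.652, 0.001, 0.001]
contact_force: [-0.3, 0.4, 0.2]
opening: 0.702
```

```bash
python3 look.py a8 "[.52,.01,.03]" 40
```

```text
top crop origin 235 182 scale 5.0
side crop origin 258 180 scale 5.0
13.9 [0.526  0.0132 0.0331] [ 0.3 -0.1  0. ] 0.6997753782727401 [-0.17  0.22  2.06 -0.    0.86 -0.02]
```

View pics/a8.png

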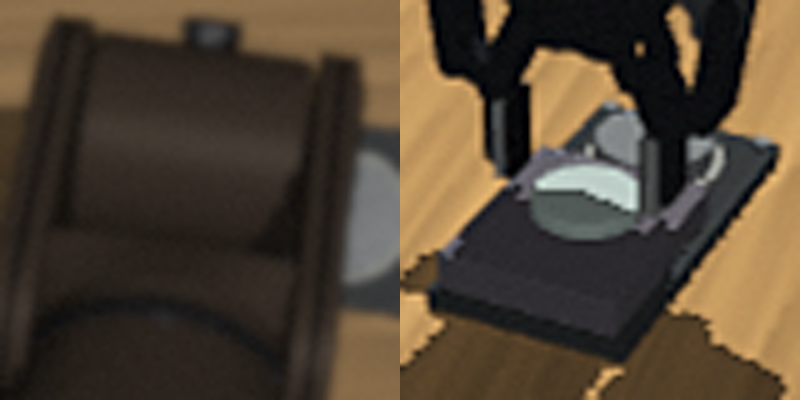

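jog_arm(commands="0 0 -.003 0 0 0; 0 0 -.006 0 0 0; 0 0 -.007 0 0 0; 0 0 -.007 0 0 0; 0 0 -.007 0 0 0")

```text
time: 14.52
eef_pos: [0.5252, 0.0134, 0.0249]
tcp_rot: [0.758, 0.652, 0.0, -0.0]
contact_force: [-0.7, -0.7, 0.5]
opening: 0.703
```

jog_arm(commands="0 0 0 0 0 0; 0 0 0 0 0 0; 0 0 0 0 0 0; 0 0 0 0 0 0; 0 0 0 0 0 0; 0 0 0 0 0 0; 0 0 0 0 0 0; 0 0 0 0 0 0", gripper=45, grip_force=20)

```text
time: 15.52
eef_pos: [0.5255, 0.0134, 0.0252]
tcp_rot: [0.758, 0.652, 0.0, 0.0]
contact_force: [-0.0, -1.0, 4.0]
opening: 0.545
```

```bash
python3 look.py a9 "[.52,.01,.03]" 30
```

```text
top crop origin 245 192 scale 6.666666666666667
side crop origin 268 190 scale 6.666666666666667
15.625 [0.5255 0.0134 0.0252] [-0.3  1.   3.7] 0.5449416194068909 [-0.17  0.23  2.07  0.    0.84 -0.02]
```

View pics/a9.png

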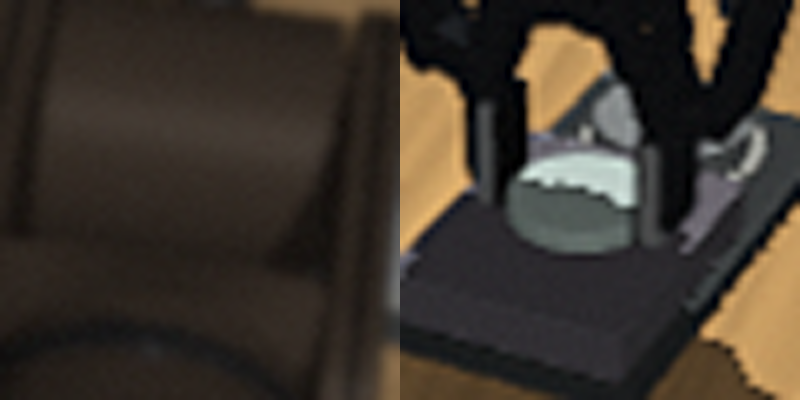

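jog_arm(commands="-.0004 -.003 0 0 0 0; -.001 -.007 0 0 0 0; -.0017 -.012 0 0 0 0; -.0024 -.017 0 0 0 0; -.0031 -.022 0 0 0 0; -.0038 -.027 0 0 0 0; -.0045 -.032 0 0 0 0; -.0052 -.037 0 0 0 0; -.0059 -.042 0 0 0 0; -.0066 -.047 0 0 0 0; -.0073 -.052 0 0 0 0; -.008 -.057 0 0 0 0; -.0087 -.062 0 0 0 0; -.0094 -.067 0 0 0 0; -.0098 -.07 0 0 0 0; -.01 -.0714 0 0 0 0; -.01 -.0714 0 0 0 0; -.01 -.0714 0 0 0 0")

```text
time: 17.88
eef_pos: [0.5151, -0.0579, 0.0249]
tcp_rot: [0.758, 0.652, -0.0, -0.0]
contact_force: [0.3, -0.2, 0.2]
opening: 0.549
```

```bash
python3 look.py b1 "[.515,-.05,.03]" 30
```

```text
top crop origin 270 193 scale 6.666666666666667
side crop origin 278 176 scale 6.666666666666667
17.975 [ 0.5152 -0.0579  0.0249] [-0.5  0.3 -0.9] 0.5485985912680481 [-0.31  0.22  2.08 -0.    0.84 -0.16]
```

View pics/b1.png

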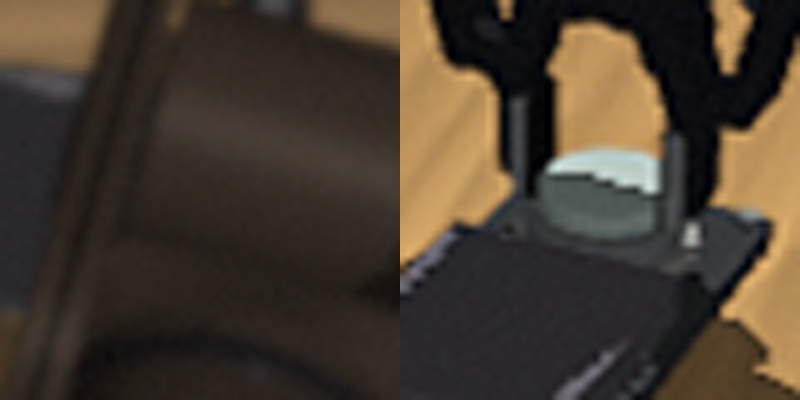

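Held flat over the disc. Now I'll lower it the 1.5 mm step.

jog_arm(commands="0 0 -.0004 0 0 0; 0 0 -.0008 0 0 0; 0 0 -.0012 0 0 0; 0 0 -.0015 0 0 0; 0 0 -.0015 0 0 0; 0 0 -.0015 0 0 0")

```text
time: 18.73
eef_pos: [0.5152, -0.058, 0.0237]
tcp_rot: [0.758, 0.652, -0.0, -0.0]
contact_force: [-1.9, -0.6, 3.7]
opening: 0.549
```

jog_arm(commands="0 0 0 0 0 0; 0 0 0 0 0 0; 0 0 0 0 0 0; 0 0 0 0 0 0; 0 0 .02 0 0 0; 0 0 .06 0 0 0; 0 .05 .1 0 0 0; 0 .11 .12 0 0 0; 0 .17 .12 0 0 0; 0 .23 .12 0 0 0; 0 .26 .12 0 0 0; 0 .26 .12 0 0 0", gripper=68)

```text
time: 20.23
eef_pos: [0.5148, 0.2039, 0.1433]
tcp_rot: [0.757, 0.654, -0.0, -0.0]
contact_force: [0.3, -0.9, -0.8]
opening: 0.683
```

```bash
python3 look.py b2 "[.515,-.05,.03]" 35;  python3 - <<'E'
from h import *
import pickle
d=pickle.load(open("b2.pkl","rb"));d0=pickle.load(open("d0.pkl","rb"))
for n in("top","side"):
    c=d[n]
    print(n,np.round(fitcircle(d0[n],.515,-.058,.014,.031,span=.006)[0]*1000,1),np.round(fitcircle(c,.515,-.058,.034,.024,span=.006)[0]*1000,1))
E
```

```text
top crop origin 265 188 scale 5.714285714285714
side crop origin 273 171 scale 5.714285714285714
20.325 [0.515  0.2018 0.1432] [ 0.2 -0.   0.1] 0.678869590114996 [ 0.19  0.11  1.95 -0.    1.08  0.34]
top [514.  -58.8] [513.5 -59.7]
side [516.7 -57.2] [515.2 -56.6]
```

View pics/b2.png

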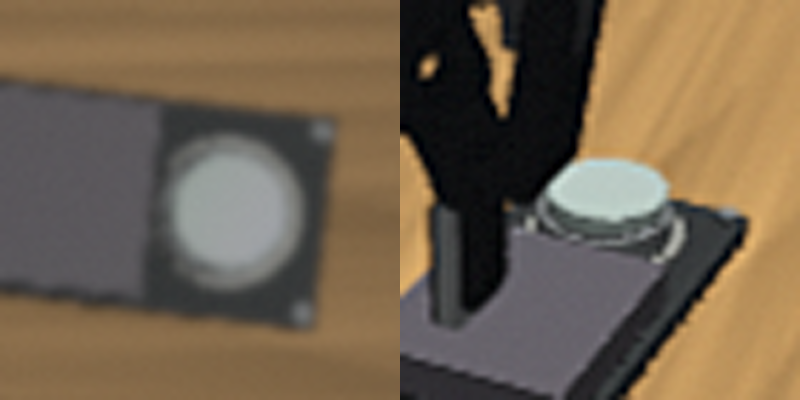

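```bash
python3 - <<'E'
from h import *
import pickle
d=pickle.load(open("d0.pkl","rb"));c=d["side"]
f=c["frame"];print(f[160:178,348:366].sum(2)//3)
for v in(165,165.5,166):print(ray(c,356.6,v,.03))
for y in(-.29,-.295,-.30):
    print(y,proj(c,(.448,y,.03)),proj(c,(.448,y,.008)),proj(c,(.448,y+.022,0)))
E
```

```text
[[134 134 137 137 140 142 140 136 134 128 127 125 122 121 122 123 126 127]
 [133 134 135 136 139 140 138 135 135 132 125 124 122 121 123 126 124 126]
 [133 135 137 140 139 140 137 137 135 132 124 123 119 121 119 123 123 126]
 [133 135 137 138 141 140 137 135 133 131 127 120 120 120 122 122 126 122]
 [133 134 138 141 139 136 137 137 136 130 126 119 118 119 124 124 123 123]
 [134 137 137 140 139 135 133 126 127 126 124 123 120 120 123 122 124 124]
 [133 138 140 140 140 123 109 111 120 121 120 115 118 122 122 125 122 124]
 [134 136 140 139 140 125  74  43  74  86  80  66  98 124 123 124 124 126]
 [135 139 138 138 141 126  76  41  51  54  51  56 103 124 122 121 125 125]
 [137 138 140 134 137 114  61  47  55  57  53  67 109 125 121 121 124 126]
 [137 137 138 123 125 107  57  51  57  58  53  69 111 122 120 122 127 126]
 [136 135 127 124 131  95  46  50  57  59  52  84 117 123 123 126 124 126]
 [135 123 121 123 128 101  53  52  58  57  49  80 117 124 124 127 127 127]
 [128 122 125 125 122  97  61  52  60  54  53  84 118 125 124 122 124 124]
 [ 85  96 126 131  97  48  39  45  51  48  76 117 
[... 256 characters left out ...]
5146256 -0.29732354  0.03      ]
[ 0.45091637 -0.29418601  0.03      ]
[ 0.45037292 -0.29106423  0.03      ]
-0.29 (np.float64(357.4282893478234), np.float64(166.2719977524353)) (np.float64(356.77278518104765), np.float64(173.80103270921492)) (np.float64(355.0834446409686), np.float64(180.04445707364118))
-0.295 (np.float64(357.7534630302132), np.float64(165.5099869397263)) (np.float64(357.0970136218683), np.float64(173.0187807811801)) (np.float64(355.4182497254971), np.float64(179.2284606509258))
-0.3 (np.float64(358.0761833158599), np.float64(164.75372540793177)) (np.float64(357.41882129139447), np.float64(172.24236934328746)) (np.float64(355.7505230795827), np.float64(178.41863463326158))
```

jog_arm(commands="0 -.05 0 0 0 0; 0 -.11 0 0 0 0; 0 -.17 0 0 0 0; 0 -.23 0 0 0 0; 0 -.29 0 0 0 0; -.015 -.35 0 0 0 0; -.035 -.4 0 0 0 0; -.05 -.45 0 0 0 0; -.0662 -.4975 0 0 0 0; -.0662 -.4975 -.03 0 0 0; -.0662 -.4975 -.07 0 0 0; -.0662 -.4975 -.093 0 0 0; -.0662 -.4975 -.093 0 0 0; -.0662 -.4975 -.093 0 0 0", gripper=48)

```text
time: 22.08
eef_pos: [0.4491, -0.2967, 0.0515]
tcp_rot: [0.758, 0.652, 0.0, 0.001]
contact_force: [0.3, 0.2, 0.3]
opening: 0.481
```

```bash
python3 look.py b3 "[.449,-.2955,.03]" 25
```

```text
top crop origin 382 224 scale 8.0
side crop origin 332 140 scale 8.0
22.175 [ 0.4497 -0.2967  0.0521] [ 0.4  0.4 -0.2] 0.4765917912730196 [-0.77  0.21  2.03 -0.    0.9  -0.62]
```

View pics/b3.png

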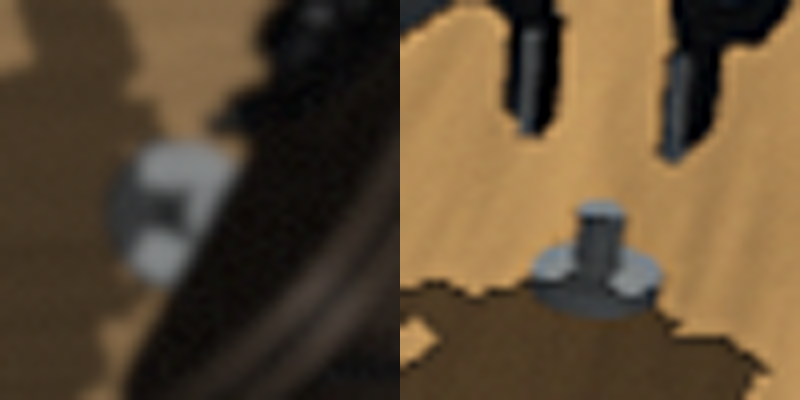

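jog_arm(commands="0 0 -.02 0 0 0; 0 0 -.03 0 0 0; 0 0 -.036 0 0 0; 0 0 -.0395 0 0 0; 0 0 -.0395 0 0 0; 0 0 -.0395 0 0 0")

```text
time: 22.92
eef_pos: [0.4493, -0.2957, 0.0113]
tcp_rot: [0.758, 0.652, 0.0, 0.0]
contact_force: [-0.1, 0.2, 0.3]
opening: 0.477
```

```bash
python3 look.py b4 "[.449,-.2955,.03]" 25
```

```text
top crop origin 382 224 scale 8.0
side crop origin 332 140 scale 8.0
23.025 [ 0.4492 -0.2957  0.0113] [-0.4 -0.1 -0.7] 0.47846382503547874 [-0.77  0.28  2.04  0.    0.82 -0.62]
```

View pics/b4.png

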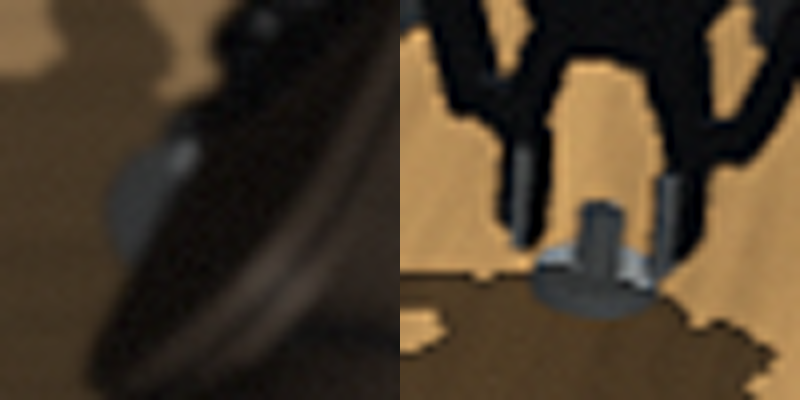

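Straddling the knob. Closing.

jog_arm(commands="0 0 0 0 0 0; 0 0 0 0 0 0; 0 0 0 0 0 0; 0 0 0 0 0 0; 0 0 0 0 0 0; 0 0 0 0 0 0; 0 0 0 0 0 0; 0 0 0 0 0 0", gripper=5, grip_force=30)

```text
time: 24.02
eef_pos: [0.4491, -0.2956, 0.0112]
tcp_rot: [0.758, 0.652, -0.0, 0.0]
contact_force: [-1.4, 0.1, 4.3]
opening: 0.173
```

jog_arm(commands="0 0 .005 0 0 0; 0 0 .02 0 0 0; 0 0 .05 0 0 0; 0 0 .08 0 0 0; 0 0 .08 0 0 0; 0 0 .08 0 0 0")

```text
time: 24.78
eef_pos: [0.4484, -0.2949, 0.0901]
tcp_rot: [0.758, 0.652, -0.0, -0.001]
contact_force: [0.8, 0.8, -1.1]
opening: 0.169
```

```bash
python3 look.py b5 "[.449,-.2955,.09]" 30
```

```text
top crop origin 384 219 scale 6.666666666666667
side crop origin 329 114 scale 6.666666666666667
24.875 [ 0.448  -0.2946  0.0892] [ 0.   0.5 -0.3] 0.17321384756152242 [-0.77  0.15  2.02 -0.    0.97 -0.62]
```

View pics/b5.png

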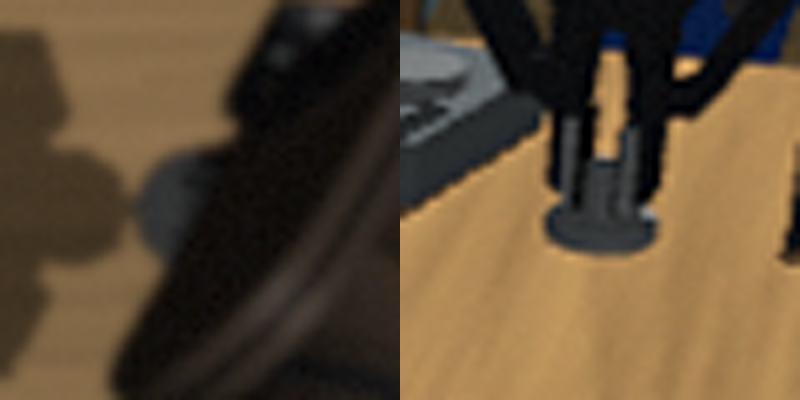

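```bash
python3 - <<'E'
from h import *
import pickle
d=pickle.load(open("b5.pkl","rb"))
for rng in(lambda a:(np.sin(a)>.2)&(np.cos(a)<.7),lambda a:(np.sin(a)>.4)&(np.cos(a)<.6)):
  for z in(.085,.087):
    print(fitcircle(d["top"],.449,-.2955,z,.022,span=.006,rng=rng))
for z in(.078,.08): print("side under",fitcircle(d["side"],.449,-.2955,z,.022,span=.006,rng=lambda a:np.sin(a-.2)>.1))
E
```

```text
(array([ 0.44686942, -0.29472677]), np.float64(26.696052156054822))
(array([ 0.44689899, -0.29414454]), np.float64(26.72073423598102))
(array([ 0.44692248, -0.2946972 ]), np.float64(28.3710372303971))
(array([ 0.44691023, -0.29412172]), np.float64(28.398570125582708))
side under (array([ 0.4500291 , -0.29586205]), np.float64(55.19248642631904))
side under (array([ 0.44933611, -0.2913628 ]), np.float64(55.423528679690605))
```

jog_arm(commands=".01 .035 0 0 0 0; .025 .085 0 0 0 0; .04 .14 0 0 0 0; .053 .19 0 0 0 0; .062 .222 0 0 0 0; .0659 .2372 0 0 0 0; .0659 .2372 0 0 0 0; .0659 .2372 -.012 0 0 0; .0659 .2372 -.025 0 0 0; .0659 .2372 -.035 0 0 0; .0659 .2372 -.04 0 0 0; .0659 .2372 -.042 0 0 0; .0659 .2372 -.042 0 0 0; .0659 .2372 -.042 0 0 0; .0659 .2372 -.042 0 0 0")

```text
time: 26.75
eef_pos: [0.5152, -0.0583, 0.0493]
tcp_rot: [0.758, 0.652, 0.0, 0.0]
contact_force: [-0.1, 0.7, -0.4]
opening: 0.177
```

```bash
python3 look.py b6 "[.515,-.058,.04]" 30
```

```text
top crop origin 274 193 scale 6.666666666666667
side crop origin 279 170 scale 6.666666666666667
26.85 [ 0.5151 -0.0583  0.0492] [-0.8  0.1 -0.8] 0.16993299743218138 [-0.31  0.18  2.08 -0.    0.89 -0.16]
```

View pics/b6.png

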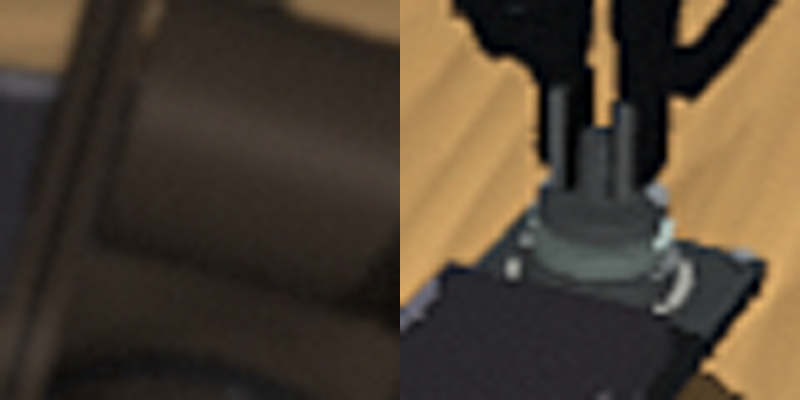

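Looks centred, with about 4 mm to go. Lowering slowly.

jog_arm(commands="0 0 -.001 0 0 0; 0 0 -.002 0 0 0; 0 0 -.0028 0 0 0; 0 0 -.0032 0 0 0; 0 0 -.0032 0 0 0; 0 0 -.0032 0 0 0")

```text
time: 27.6
eef_pos: [0.5149, -0.0583, 0.0457]
tcp_rot: [0.758, 0.652, 0.0, 0.0]
contact_force: [0.7, 0.2, -2.3]
opening: 0.168
```

jog_arm(commands="0 0 -.0003 0 0 0; 0 0 -.0006 0 0 0; 0 0 -.0006 0 0 0; 0 0 -.0006 0 0 0")

```text
time: 28.1
eef_pos: [0.5149, -0.0583, 0.0452]
tcp_rot: [0.758, 0.652, 0.0, 0.0]
contact_force: [-0.2, 0.6, -0.0]
opening: 0.173
```

jog_arm(commands="0 0 -.0002 0 0 0; 0 0 -.0004 0 0 0; 0 0 -.0004 0 0 0; 0 0 -.0004 0 0 0")

```text
time: 28.6
eef_pos: [0.5149, -0.0583, 0.0452]
tcp_rot: [0.758, 0.652, -0.0, -0.0]
contact_force: [-3.3, 0.3, 6.6]
opening: 0.17
```

jog_arm(commands="0 0 .0003 0 0 0; 0 0 .0003 0 0 0; 0 0 .0003 0 0 0; 0 0 .0003 0 0 0; 0 0 .0003 0 0 0; 0 0 .02 0 0 0; 0 0 .05 0 0 0; 0 0 .09 0 0 0; 0 .05 .12 0 0 0; 0 .11 .12 0 0 0; 0 .17 .12 0 0 0; 0 .23 .12 0 0 0; 0 .26 .12 0 0 0; 0 .26 .12 0 0 0", gripper=48)

```text
time: 30.35
eef_pos: [0.5145, 0.2036, 0.1646]
tcp_rot: [0.757, 0.654, -0.0, -0.0]
contact_force: [0.6, -0.1, -0.3]
opening: 0.477
```

```bash
python3 look.py b7 "[.515,-.058,.03]" 30;  python3 - <<'E'
from h import *
import pickle
d=pickle.load(open("b7.pkl","rb"))
for n in("top","side"):
    c=d[n]
    for dr in(.0015,.003):
      print(n,"wt",np.round(fitcircle(c,.515,-.058,.042,.022,span=.006,dr=dr)[0]*1000,1),"win",np.round(fitcircle(c,.515,-.058,.034,.024,span=.006,dr=dr)[0]*1000,1))
    im=cv2.resize(c["frame"],(784,588),interpolation=cv2.INTER_CUBIC);save(f"pics/end_{n}.png",im)
E
```

```text
top crop origin 274 193 scale 6.666666666666667
side crop origin 279 174 scale 6.666666666666667
30.45 [0.5147 0.2015 0.1645] [ 0.3 -0.3 -0.1] 0.4785920921029552 [ 0.19  0.08  1.94 -0.    1.12  0.34]
top wt [519.3 -65.7] win [512.4 -64.9]
top wt [519.9 -65.6] win [513.4 -64.8]
side wt [515.2 -56.5] win [518.8 -61.7]
side wt [515.2 -56.9] win [518.5 -61.5]
```

View pics/b7.png

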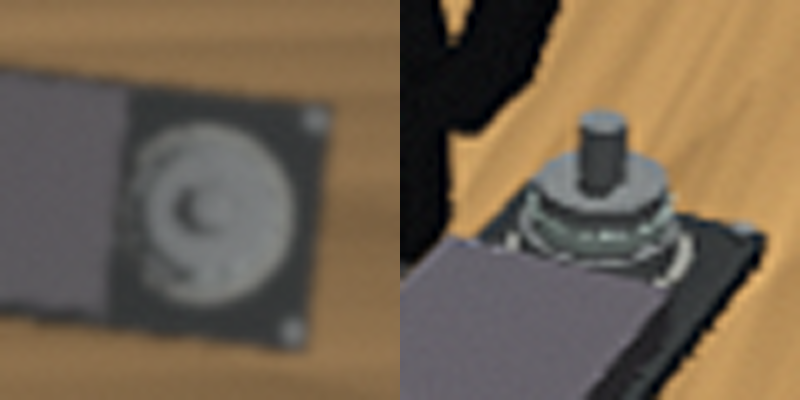

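View pics/end_top.png

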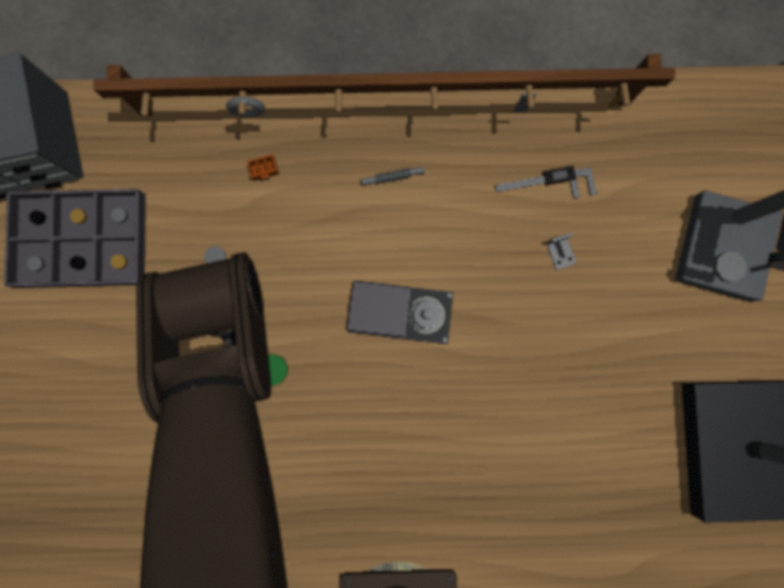

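```bash
python3 - <<'E'
from h import *
import pickle
d=pickle.load(open("b7.pkl","rb"))
out=[]
for n,off in(("top",(-.0011,-.0009)),("side",(.0011,.001))):
    c=d[n];u,v=map(int,proj(c,(.515,-.058,.035)));k=20;h=20
    im=cv2.resize(c["frame"][v-h:v+h,u-h:u+h],None,fx=k,fy=k,interpolation=cv2.INTER_CUBIC)
    im=np.clip(im*1.4,0,255).astype(np.uint8);im0=im.copy()
    px,py=.5152+off[0],-.058+off[1]
    for z,r,col in((.034,.024,(255,0,0)),(.042,.022,(0,255,0)),(.064,.008,(255,255,0))):
        q=np.array([proj(c,(px+r*np.cos(a),py+r*np.sin(a),z)) for a in np.linspace(0,6.28,60)])-[u-h,v-h]
        cv2.polylines(im,[((q+.5)*k).astype(int)],True,col,1)
    out.append(np.vstack([im0,im]))
save("pics/ov2.png",cv2.resize(np.hstack(out),(600,600),interpolation=cv2.INTER_AREA))
for p in ("knob",):
    for n in("top","side"):print(n,fitcircle(d[n],.515,-.058,.064,.008,span=.006,dr=.002))
E
```

```text
top (array([ 0.51174841, -0.05181524]), np.float64(19.412506969654896))
side (array([ 0.51480069, -0.05534632]), np.float64(39.25005684872838))
```

View pics/ov2.png

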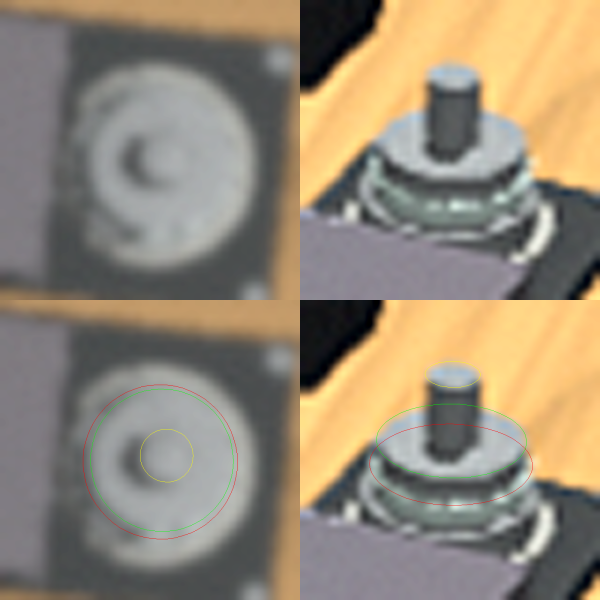

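```bash
python3 - <<'E'
from h import *
print(ctrl.sign_off())
E
```

```text
the job is handed in; nothing more can be done
None
```

The stack is built and handed in at about 30.5 s of the 72 s allowed.

- **Spacer:** I laid the wide grey disc on the plate and let go of it.
- **Window:** I slid the glass off the ledge with a light 20 N grip at constant height. It was held off the disc for the 1.5 mm step, then lowered onto it and released. It was never raised above ledge level.
- **Weight:** I set it down by its knob with about 7 N of contact and let go. The arm then backed away.

**Checks that agreed:**
- After its placing, the window was within about 1.5 mm of the plate centre in both cameras.
- The side camera's fit put the weight about 1 mm from centre, and the overlay of expected outlines on both final pictures matched.
- The last pictures show the stack upright. The bystanders visible from the top were where they started.

**Checks that failed or disagreed:**
- The automatic circle fits for the weight and window in the last top picture, and for the window in the last side picture, were off by several millimetres. The automatic spacer fit from the top was off too. Grey-on-grey contrast and hidden edges fooled them, so I relied on the side fit and the overlays.
- The two red discs were hidden under the arm in the last top picture. I never touched them, but I could not see them at the end.

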